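Stack one order on the check-weighing scale

TASK

Build up one order on the bench scale for check-weighing, placing the things one at a time in this order: the flat brown box centred on the steel pan, the open white tray centred on the brown box with their long sides the same way, the banded white carton that lies flat down inside the tray with its long side along the tray's, and last the amber jar upright on the middle of that carton, set down gently. Leave the tape roll and the upright cartons standing where they are.

Things in the scene. Friction and masses are not known exactly. Their poses are not given: they have to be found in the camera images.
- scale: grey bench scale, fixed to the table, the target; housing 155 mm wide (y) and 185 mm long (x), with a flat square steel pan 150 x 150 mm whose top is 48 mm above the table. Origin on the table under the pan's centre; x away from the small display, which lies along the scale's -x edge and is lower than the pan
- scale_pan (a point): centre of the top of the scale's steel pan, 48 mm above the table; axes as the scale's
- mailer: flat closed brown cardboard box, the largest thing of the set: 150 mm long (x), 68 mm wide (y), 34 mm high; rigid, about 0.22 kg. Origin at the centre of its underside, z up
- tray: open white plastic tray, 110 mm long (x), 66 mm wide (y), 24 mm high; walls and floor 4 mm thick, so 102 x 58 mm inside and 20 mm deep; rigid (it can be held across its 66 mm outside), about 0.07 kg. Origin at the centre of its underside, z up
- carton: closed white carton lying flat, with a blue and a thin pink band round it: 80 mm long (x), 42 mm wide (y), 45 mm high; rigid, about 0.1 kg. In the tray it stands out 25 mm above the tray's rim. Origin at the centre of its underside, z up
- jar: amber glass jar with a white cap, upright, 38 mm in diameter and 62 mm high, about 0.09 kg. Origin at the centre of its underside, z up
- tape: roll of brown packing tape lying flat, 96 mm across and 48 mm high with a 76 mm hole; a bystander to be left where it is. Origin at the centre of its underside
- upright0: a small white carton with a blue and a thin pink band, standing upright, 34 x 34 mm and 90 mm tall; a bystander to be left standing where it is. Origin at the centre of its underside, z up; it stands among the things of the set (more like it, fixed, stand at the table's far edge)

How it is judged:
By the outcome, as a careful person would: the job done as asked, in the order asked, and still so for the second after the job is handed in, with the robot touching nothing.
It also fails if it takes over 141 s, if anything falls off the work surface, if the arm or the gripper's body presses on something with over 40 N, if the wrist force passes 120 N, or if a joint passes its speed limit or range.

ROBOT

A 6-joint arm with a two-finger parallel gripper is mounted at the origin on the work surface. World frame = base frame: x ahead of the robot, y to its left, z up, the work surface at z = 0. Lengths are in m, angles in rad, forces in N, time in s.
With the tool pointing down it reaches from about 0.375 to 0.975 m from the base axis. Payload 3.8 kg.
Tool frame: the origin (TCP) lies at the centre of the arm's flange, where the gripper is bolted on; the fingertips stand 166 mm ahead of it and the grasp point (between the pads) lies 147 mm ahead of it; x points along the fingers, z is the direction in which the jaws open and shut, and the axes are right-handed (so a half turn about x gives the same grasp; the last joint's range is limited). The gripper opens to 88 mm and grips with 3 to 60 N. Pads are 18 mm wide; open, the fingers measure 123 mm over their backs; the gripper's body (75 mm by 187 mm) begins 45 mm behind the grasp point.
Start: joints at [1.164, 0.264, 1.604, -0, 1.274, -0.037], TCP at [0.244, 0.629, 0.405] pointing down, gripper open.
Joint ranges: [-2.63, 2.63], [-0.94, 2.18], [0.31, 2.57], [-1.31, 4.45], [0, 2.66], [-2.55, 2.55]. Speed limits (rad/s): [2.57, 2.57, 3.14, 3.14, 3.14, 3.14].

INTERFACE

Orientations are given as a rotation vector (axis times angle).
In Python, from bench import ctrl, planner, viewer, order, readout gives the robot as it stands. Calls block until the motion is done:
- ctrl.move_ptp(position, orientation): joint-space move of the TCP to a pose.
- ctrl.line_to(position, ori=None, velocity=0.15): straight line of the TCP; ori=None keeps the orientation; velocity is the mean speed in m/s.
- ctrl.goto_joints(angles): joint-space move.
- ctrl.move_gripper(opening, strength=None): opening from 0.0 (shut) to 1.0 (fully open); strength is the grip in N (None keeps the last); returns when the fingers have stopped.
- ctrl.pause(seconds).
- planner.ik(position, orientation): joint angles nearest the present ones, or None.
- viewer.grab_frame(name): name is "scene" or "top"; returns a dict with "img" (420x560x3 uint8, red, green, blue), "depth" (420x560 float32, m along the optical axis (not along the pixel's ray), 0 where there is no reading), "camera_matrix" (3x3 intrinsics, pixels), "position" and "rotation" of the camera in the world. Camera axes: x right, y down, z forward; pixel columns grow to the right and rows downward; lengths in m; the calibration is good to about 2 mm. A picture is of the moment at which its call begins.
A pose or a line that the arm cannot do raises ctrl.IKError and nothing moves.
- order.hand_in(): hands the job in, once; it reports no verdict.
Readings, each from a call of its own:
- readout.current_t(): time.
- readout.current_joint_pos(): joint angles.
- readout.current_qvel(): joint speeds.
- readout.current_effort(): joint torques, N m.
- readout.current_ee_pos(): TCP position.
- readout.current_eef_rot(): TCP orientation.
- readout.current_wrist_force(): force on the tool from outside, world axes, zero at the start.
- readout.current_moment(): the same for the moment, N m.
- readout.current_grip_width(): opening from 0.0 (shut) to 1.0 (fully open).
Only numpy, scipy, OpenCV 4.12 (cv2) and the standard library are available. Lean on these libraries where they do the work, as an engineer would, in place of code of your own. Each camera call takes 0.05 s, during which the arm holds its last target.

## Working session

There is one attempt and no reset: what is moved stays moved. The work goes in short steps, each a Python script; the robot and the scene stay as the last script left them, time stands still between calls to the robot, and variables do not carry over. Pictures are saved under pics/ and viewed, and the job is handed in when it is done.

```bash
ls; mkdir -p pics
python3 - <<'E'
from bench import ctrl, planner, viewer, order, readout
import cv2,numpy as np
np.set_printoptions(precision=4,suppress=True)
for n in ("scene","top"):
    f=viewer.grab_frame(n)
    cv2.imwrite(f"pics/{n}0.png",cv2.cvtColor(f["img"],cv2.COLOR_RGB2BGR))
    np.savez(f"pics/{n}0.npz",**f)
    print(n,f["camera_matrix"],f["position"],f["rotation"],f["depth"].min(),f["depth"].max())
print(readout.current_t(),readout.current_ee_pos(),readout.current_eef_rot(),readout.current_grip_width())
E
```

```text
pics
scene [[488.051    0.     289.1299]
 [  0.     488.051  214.2362]
 [  0.       0.       1.    ]] [ 1.1421 -0.268   1.1509] [-2.2597 -1.3925  0.3954] 0.0 3.0518398
top [[528.4652   0.     283.2163]
 [  0.     528.4652 209.2565]
 [  0.       0.       1.    ]] [ 0.3797 -0.0084  1.3702] [-2.1373  2.1581 -0.1372] 0.0 2.1712763
0.1 [0.2438 0.6291 0.4035] [-0.9338  1.3635  0.932 ] 0.9978684845134064
```

View pics/scene0.png

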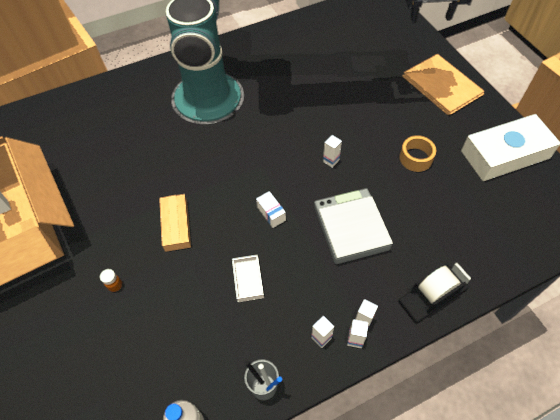

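View pics/top0.png

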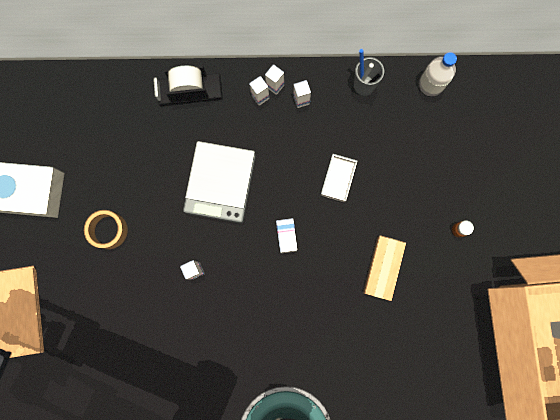

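The top view has +x up and +y left. In it I see the scale at about (220,180), tray (340,178), carton (287,236), mailer (386,268), jar (465,228), upright0 (192,270) and tape (105,230). Next I'll measure them by height and colour.

```bash
cat > h.py <<'E'
import cv2,numpy as np
from scipy.spatial.transform import Rotation as R
np.set_printoptions(precision=4,suppress=True)
def Rm(f):
    r=np.asarray(f["rotation"]); return r if r.shape==(3,3) else R.from_rotvec(r).as_matrix()
def cloud(f):
    K=f["camera_matrix"];d=f["depth"];v,u=np.mgrid[:d.shape[0],:d.shape[1]]
    c=np.stack([(u-K[0,2])/K[0,0]*d,(v-K[1,2])/K[1,1]*d,d],-1)
    w=c@Rm(f).T+f["position"]; w[d<=0]=np.nan; return w
def cast(f,uv,z):
    K=f["camera_matrix"];uv=np.asarray(uv,float).reshape(-1,2)
    r=np.c_[(uv[:,0]-K[0,2])/K[0,0],(uv[:,1]-K[1,2])/K[1,1],np.ones(len(uv))]@Rm(f).T
    return f["position"]+r*((z-f["position"][2])/r[:,2])[:,None]
def proj(f,p):
    c=(np.asarray(p)-f["position"])@Rm(f);K=f["camera_matrix"]
    return c[...,:2]/c[...,2:]*K[0,0]+K[:2,2]
def topmask(f,xy,rad,zlo,zhi,w=None):
    w=cloud(f) if w is None else w
    m=(w[...,2]>zlo)&(w[...,2]<zhi)&(np.hypot(w[...,0]-xy[0],w[...,1]-xy[1])<rad)
    return m
def rect(f,m,z):
    """min area rect of biggest blob of mask, cast on plane z -> centre, (L,W), yaw of long side"""
    cs,_=cv2.findContours(m.astype(np.uint8),cv2.RETR_EXTERNAL,cv2.CHAIN_APPROX_NONE)
    c=max(cs,key=cv2.contourArea)[:,0]
    p=cast(f,c,z)[:,:2]
    (cx,cy),(a,b),t=cv2.minAreaRect((p*1000).astype(np.float32))
    if a<b:a,b,t=b,a,t+90
    t=(t+90)%180-90
    return np.array([cx,cy])/1000,(a,b),t
E
cat > m.py <<'E'
from h import *
items=dict(scale=((220,180),.048,.14),tray=((340,178),.024,.085),carton=((287,236),.045,.07),mailer=((386,268),.034,.11),jar=((465,228),.062,.04),upright0=((192,270),.09,.04),tape=((105,230),.048,.07))
F={n:dict(np.load(f"pics/{n}0.npz")) for n in("top","scene")}
g=cast(F["top"],items["mailer"][0],.034)
for n in F:
    w=cloud(F[n]); print(n,"table z",np.nanmedian(w[...,2][np.hypot(w[...,0]-.5,w[...,1])<.2]))
    for k,(uv,z,r) in items.items():
        c=cast(F["top"],uv,z)[0]
        m=topmask(F[n],c,r,z-.008,z+.008,w)
        cc,s,t=rect(F[n],m,z)
        print(k,cc,"size",np.round(s,1),"yaw",round(t,1),"zmed",np.nanmedian(w[...,2][m]).round(4),m.sum(), "mean",np.nanmean(w[m],0)[:2])
E
python3 m.py
```

```text
top table z 0.001426733679332104
scale [0.6339 0.1632] size [184.8 152.7] yaw -10.7 zmed 0.0487 3722 mean [0.6423 0.1626]
tray [ 0.6442 -0.1442] size [112.   65.9] yaw -17.1 zmed 0.0239 241 mean [ 0.6437 -0.1459]
carton [ 0.494  -0.0071] size [80.3 42.1] yaw 7.3 zmed 0.0459 529 mean [ 0.4942 -0.007 ]
mailer [ 0.4111 -0.2528] size [150.2  69.4] yaw -16.2 zmed 0.0346 1635 mean [ 0.4103 -0.2531]
jar [ 0.5071 -0.4512] size [35.9 32.6] yaw -46.7 zmed 0.0621 166 mean [ 0.5072 -0.4512]
upright0 [0.4096 0.2272] size [35.5 34.7] yaw -65.2 zmed 0.0908 209 mean [0.4095 0.2273]
tape [0.5133 0.4534] size [96.4 93.6] yaw 89.4 zmed 0.0489 473 mean [0.5131 0.4549]
scene table z 0.0009506251707881441
scale [0.6391 0.1637] size [179.8 151.7] yaw -10.8 zmed 0.048 3072 mean [0.6492 0.1618]
tray [ 0.6468 -0.1438] size [113.5  65.8] yaw -17.2 zmed 0.0233 254 mean [ 0.6464 -0.1437]
carton [ 0.4964 -0.0067] size [84.8 44.3] yaw 7.1 zmed 0.0453 433 mean [ 0.4966 -0.0064]
mailer [ 0.4124 -0.2525] size [155.6  69.2] yaw -16.2 zmed 0.0345 1289 mean [ 0.4144 -0.2532]
jar [ 0.5094 -0.45  ] size [39.4 33.6] yaw 6.9 zmed 0.062 172 mean [ 0.5094 -0.4505]
upright0 [0.4132 0.2277] size [40.5 38.6] yaw -65.7 zmed 0.0896 149 mean [0.4115 0.2283]
tape [0.5163 0.4541] size [98.3 96.6] yaw -26.9 zmed 0.0477 354 mean [0.5166 0.4549]
```

Run:
```python
from h import *
F=dict(np.load("pics/top0.npz"));w=cloud(F)
im=F["img"][130:232,172:268]
cv2.imwrite("pics/pan0.png",cv2.cvtColor(cv2.resize(im,None,fx=6,fy=5.8,interpolation=cv2.INTER_NEAREST),cv2.COLOR_RGB2BGR))
# profile along scale x axis
a=np.deg2rad(-10.7);c=np.array([.6339,.1632]);d=w[...,:2]-c
sx=d@[np.cos(a),np.sin(a)];sy=d@[-np.sin(a),np.cos(a)]
for x in np.arange(-.1,.1,.006):
    m=(abs(sx-x)<.003)&(abs(sy)<.06)
    print(round(x,3),np.nanmedian(w[...,2][m]).round(4),np.median(F["img"][m],0), np.nanmin(w[...,2][m]).round(3))
```

```text
-0.1 0.0018 [50. 48. 46.] -0.007
-0.094 0.0065 [47. 45. 44.] -0.005
-0.088 0.039 [205. 213. 192.] 0.032
-0.082 0.0402 [249. 252. 234.] 0.034
-0.076 0.0403 [248. 252. 233.] 0.032
-0.07 0.0403 [249. 252. 234.] 0.034
-0.064 0.0394 [218. 220. 204.] 0.034
-0.058 0.0404 [211.  211.5 196. ] 0.03
-0.052 0.0493 [255. 255. 254.] 0.044
-0.046 0.0491 [254. 254. 252.] 0.038
-0.04 0.0491 [254. 254. 252.] 0.041
-0.034 0.0487 [254. 254. 251.] 0.045
-0.028 0.0484 [254. 254. 250.] 0.042
-0.022 0.0491 [254. 254. 251.] 0.042
-0.016 0.0489 [254. 254. 251.] 0.043
-0.01 0.0492 [254.  254.  250.5] 0.041
-0.004 0.0488 [254. 254. 250.] 0.041
0.002 0.0492 [254. 254. 250.] 0.041
0.008 0.049 [254. 254. 251.] 0.041
0.014 0.0495 [254. 254. 250.] 0.043
0.02 0.0496 [254. 254. 250.] 0.043
0.026 0.049 [254. 254. 251.] 0.042
0.032 0.0493 [254. 254. 251.] 0.042
0.038 0.0491 [254. 254. 251.] 0.044
0.044 0.0488 [254. 254. 251.] 0.041
0.05 0.0484 [254. 254. 250.] 0.041
0.056 0.049 [254. 254. 250.] 0.044
0.062 0.0491 [254. 254. 251.] 0.041
0.068 0.049 [254. 254. 250.] 0.042
0.074 0.0491 [254. 254. 251.] 0.044
0.08 0.0492 [254. 254. 250.] 0.043
0.086 0.0497 [255. 255. 252.] 0.041
0.092 0.0483 [255. 255. 255.] 0.042
  return np.nanmean(a, axis, out=out, keepdims=keepdims)
  return _methods._mean(a, axis=axis, dtype=dtype,
  ret = um.true_divide(
Traceback (most recent call last):
ValueError: zero-size array to reduction operation fmin which has no identity
```

View pics/pan0.png

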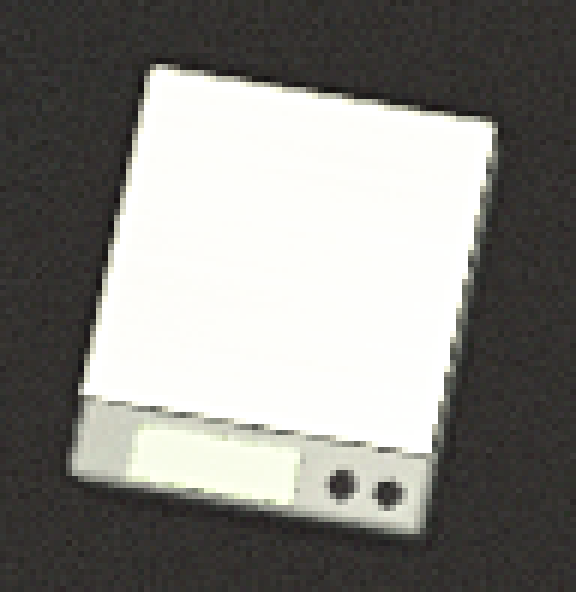

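The zoom shows the bright pan above the lower display strip. I'll fit the pan alone in both views, then check which grasps and placements are reachable.

```bash
cat > r.py <<'E'
from h import *
from bench import ctrl, planner, viewer, order, readout
def ori(phi):
    c,s=np.cos(phi),np.sin(phi)
    return R.from_matrix(np.array([[0,-s,c],[0,c,s],[-1,0,0]])).as_rotvec()
def tcp(xy,z): return np.array([xy[0],xy[1],z+.147])   # z = grasp point height
def grab(n,save=None):
    f=viewer.grab_frame(n)
    if save:
        np.savez(f"pics/{save}.npz",**f)
        cv2.imwrite(f"pics/{save}.png",cv2.cvtColor(f["img"],cv2.COLOR_RGB2BGR))
    return f
def lower(xy,z0,o,maxdown=.012,df=2.0,step=.001):
    """creep down from grasp height z0 till the wrist feels df N from below"""
    ctrl.pause(.3); f0=readout.current_wrist_force()[2]; z=z0
    while z>z0-maxdown:
        z-=step; ctrl.line_to(tcp(xy,z),velocity=.02)
        f=readout.current_wrist_force()[2]-f0
        if f>df: break
    print("set down: z",round(z,4),"ee",readout.current_ee_pos(),"dF",f); return z
E
python3 - <<'E'
from r import *
for n in("top","scene"):
    F=dict(np.load(f"pics/{n}0.npz"));w=cloud(F)
    m=topmask(F,(.65,.16),.13,.0443,.056,w)&(F["img"].min(2)>232)
    print(n,rect(F,m,.048),m.sum())
def show(n,xy,z,yaw):
    for k in(90,-90):
        p=np.deg2rad(yaw+k); 
        for zz in(z,.3): print(n,k,zz,planner.ik(tcp(xy,zz),ori(p)))
show("mailer",(.4115,-.2527),.025,-16.2)
show("tray",(.6445,-.144),.025,-17.1)
show("carton",(.495,-.007),.042,7.2)
show("jar",(.5075,-.451),.035,-16)
show("pan",(.652,.160),.07,-10.7)
E
```

```text
top (array([0.6516, 0.1616]), (148.69235229492188, 148.40443420410156), 79.34028625488281) 3172
scene (array([0.6502, 0.1618]), (147.04298400878906, 145.86752319335938), -10.635704040527344) 2638
mailer 90 0.025 [-0.6023  0.1789  2.1976  0.      0.7651 -1.8904]
mailer 90 0.3 [-0.6023 -0.1309  1.9457  0.      1.3268 -1.8904]
mailer -90 0.025 [-0.6023  0.1789  2.1976 -0.      0.7651  1.2512]
mailer -90 0.3 [-0.6023 -0.1309  1.9457 -0.      1.3268  1.2512]
tray 90 0.025 [-0.2575  0.4587  1.8092 -0.      0.8737 -1.5299]
tray 90 0.3 [-0.2575  0.2146  1.5868 -0.      1.3402 -1.5299]
tray -90 0.025 [-0.2575  0.4587  1.8092  0.      0.8737  1.6117]
tray -90 0.3 [-0.2575  0.2146  1.5868  0.      1.3402  1.6117]
carton 90 0.042 [-0.0645  0.1706  2.1651  0.      0.8059 -1.7609]
carton 90 0.3 [-0.0645 -0.1062  1.9238  0.      1.3241 -1.7609]
carton -90 0.042 [-0.0645  0.1706  2.1651 -0.      0.8059  1.3807]
carton -90 0.3 [-0.0645 -0.1062  1.9238 -0.      1.3241  1.3807]
jar 90 0.035 [-0.7632  0.4749  1.7618 -0.      0.9049 -2.0547]
jar 90 0.3 [-0.7632  0.2499  1.544  -0.      1.3477 -2.0547]
jar -90 0.035 [-0.7632  0.4749  1.7618 -0.      0.9049  1.0868]
jar -90 0.3 [-0.7632  0.2499  1.544  -0.      1.3477  1.0868]
pan 90 0.07 [ 0.2035  0.421   1.7648  0.      0.9558 -1.1805]
pan 90 0.3 [ 0.2035  0.2354  1.5617  0.      1.3445 -1.1805]
pan -90 0.07 [ 0.2035  0.421   1.7648 -0.      0.9558  1.9611]
pan -90 0.3 [ 0.2035  0.2354  1.5617 -0.      1.3445  1.9611]
```

Both views agree on the pan centre, about (0.651, 0.1615) with yaw -10.65°, and everything is reachable with J6 in range. Picking the mailer now.

Run:
```python
from r import *
o=ori(np.deg2rad(90-16.2)); p=(.4118,-.2527)
ctrl.move_ptp(tcp(p,.16),o)
ctrl.line_to(tcp(p,.025),velocity=.15)
ctrl.move_gripper(0.0,30); print("grip",readout.current_grip_width()*88, readout.current_t())
ctrl.line_to(tcp(p,.2),velocity=.2)
print(readout.current_grip_width()*88,readout.current_wrist_force())
q=(.651,.1615); o=ori(np.deg2rad(90-10.65))
ctrl.move_ptp(tcp(q,.2),o)
grab("top","top1");print(readout.current_t())
ctrl.line_to(tcp(q,.079),velocity=.15)
lower(q,.079,o)
print(readout.current_t())
grab("scene","scene1")
```

```text
grip 67.42845614209352 4.7417
67.54467563948259 [-0.414   0.3981 -2.1126]
7.5583
set down: z 0.073 ee [0.6511 0.1616 0.2209] dF 5.668300035102377
10.3167
```

```bash
cat > look.py <<'E'
from r import *
import sys
def measure(tag,xy,rad,z,extra=None):
    for n in("top","scene"):
        f=grab(n,f"{n}{tag}")
        w=cloud(f); m=topmask(f,xy,rad,z-.007,z+.007,w)
        if extra: m&=extra(f["img"])
        c,s,t=rect(f,m,z); print(n,c,np.round(s,1),round(t,2),"z",np.nanmedian(w[...,2][m]).round(4),m.sum())
E
python3 - <<'E'
from look import *
q=(.651,.1615)
ctrl.move_gripper(1.0)
ctrl.line_to(tcp(q,.2),velocity=.2)
ctrl.move_ptp(tcp((.5,-.15),.3),ori(np.deg2rad(90-17)))
measure(2,q,.12,.082)
print(readout.current_t())
E
```

```text
top [0.6492 0.1615] [150.9  69.4] -10.53 z 0.0832 1620
scene [0.6507 0.162 ] [154.3  70.2] -10.7 z 0.0823 1410
13.0833
```

View pics/top2.png

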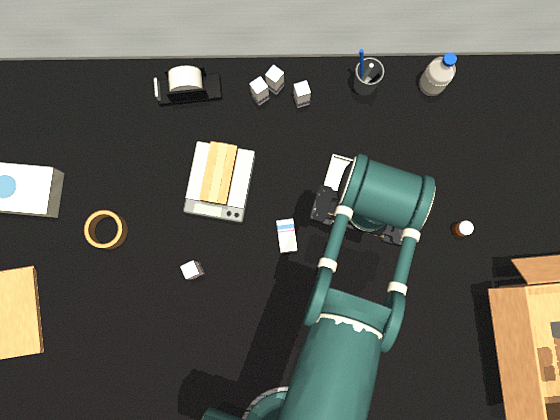

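The mailer lies on the pan at (217,172) in the top picture, centred to about 2 mm. Next is the tray.

Run:
```python
from look import *
o=ori(np.deg2rad(90-17.1)); p=(.6455,-.144)
ctrl.move_ptp(tcp(p,.16),o)
ctrl.line_to(tcp(p,.025),velocity=.15)
ctrl.move_gripper(0.0,15); print("grip",readout.current_grip_width()*88)
ctrl.line_to(tcp(p,.22),velocity=.2)
print(readout.current_grip_width()*88,readout.current_wrist_force())
q=(.6502,.1616); o=ori(np.deg2rad(90-10.65))
ctrl.move_ptp(tcp(q,.22),o)
ctrl.line_to(tcp(q,.112),velocity=.12)
lower(q,.112,o,df=1.5)
ctrl.move_gripper(1.0)
ctrl.line_to(tcp(q,.22),velocity=.2)
ctrl.move_ptp(tcp((.495,-.007),.25),ori(np.deg2rad(90+7.2)))
measure(3,q,.09,.106)
print(readout.current_t())
```

```text
grip 66.02015512107263
65.75960080666879 [ 0.8098 -0.7145  0.0354]
set down: z 0.107 ee [0.6503 0.1616 0.2548] dF 5.75976854067732
top [0.6494 0.1616] [110.9  67.2] -10.9 z 0.1059 283
scene [0.6519 0.1615] [114.4  68.5] -11.04 z 0.1052 294
22.55
```

View pics/top3.png

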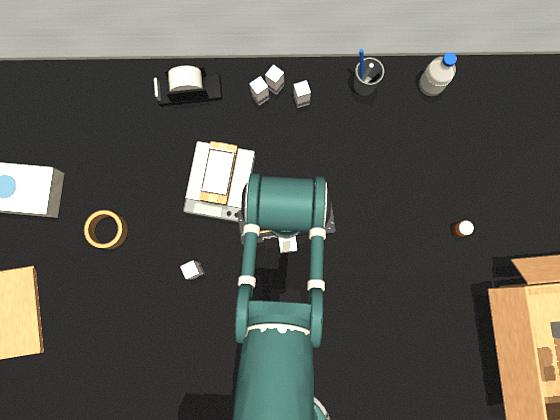

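View pics/scene3.png

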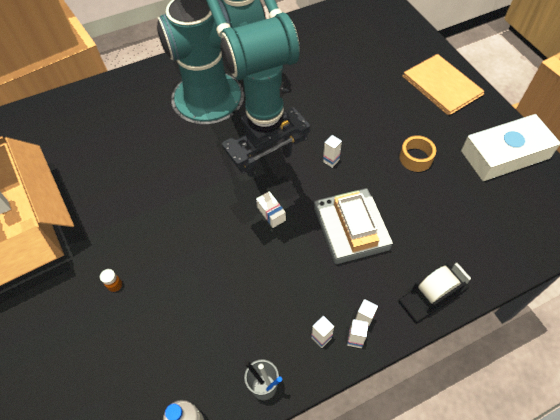

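The tray is centred on the mailer at (218,172), with the long sides aligned. The carton comes next, gripped high so the fingertips stay above the tray rim.

Run:
```python
from look import *
p=(.4952,-.007)
ctrl.line_to(tcp(p,.0425),velocity=.15)
ctrl.move_gripper(0.0,20); print("grip",readout.current_grip_width()*88)
ctrl.line_to(tcp(p,.25),velocity=.2)
print(readout.current_grip_width()*88,readout.current_wrist_force())
q=(.6505,.1616); o=ori(np.deg2rad(90-10.8))
ctrl.move_ptp(tcp(q,.25),o)
ctrl.line_to(tcp(q,.134),velocity=.12)
lower(q,.134,o,df=1.5)
grab("scene","scene4a")
ctrl.move_gripper(0.75)
ctrl.line_to(tcp(q,.25),velocity=.2)
ctrl.move_ptp(tcp((.508,-.4507),.25),ori(np.deg2rad(90-16)))
measure(4,q,.07,.131)
print(readout.current_t())
```

```text
grip 41.79453840465072
41.8450515869492 [-0.3668 -0.3928 -1.298 ]
set down: z 0.128 ee [0.6507 0.1617 0.2755] dF 3.3742632725744217
top [0.6493 0.1617] [81.  43.4] -10.55 z 0.1322 591
scene [0.651  0.1622] [82.7 44.2] -11.71 z 0.1312 509
33.55
```

View pics/top4.png

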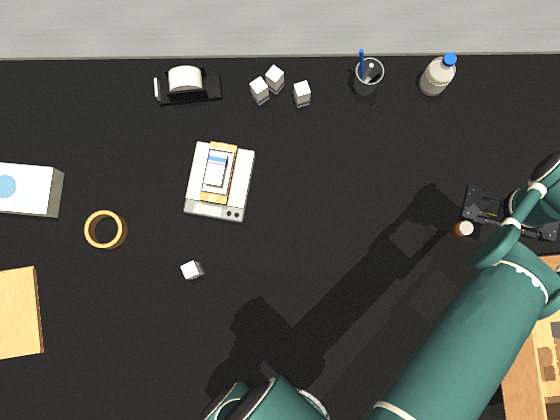

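View pics/scene4.png

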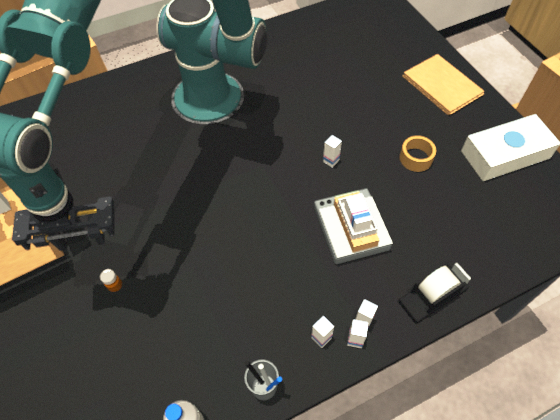

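The carton sits in the tray, with its top at 131 mm as it should be. Before going down on the jar I'll check its clearance to the big open box on the right.

Run:
```python
from r import *
j=np.array([.508,-.4507])
print(readout.current_ee_pos(),readout.current_wrist_force())
for n in("top","scene"):
    F=dict(np.load(f"pics/{n}0.npz"));w=cloud(F)
    d=np.hypot(*(np.moveaxis(w[...,:2]-j,-1,0)))
    for z in(.02,.06,.1,.2):
        m=(w[...,2]>z)&(d>.04)&(d<.5); m[:,:]&=(w[...,1]<-.3)
        i=np.nanargmin(np.where(m,d,9)); print(n,z,d.flat[i],w.reshape(-1,3)[i])
for k in (90-16,0,30,-30,-60):
    print(k,planner.ik(tcp(j,.035),ori(np.deg2rad(k))))
F=dict(np.load("pics/top4.npz"));c=F["img"][205:250,440:490]
cv2.imwrite("pics/jar4.png",cv2.cvtColor(cv2.resize(c,None,fx=10,fy=10,interpolation=0),cv2.COLOR_RGB2BGR))
for n in("top","scene"):
    F=dict(np.load(f"pics/{n}0.npz"));w=cloud(F)
    m=topmask(F,j,.04,.02,.075,w); 
    for z in np.arange(.02,.07,.006):
        mm=m&(abs(w[...,2]-z)<.003); print(n,round(z,3),mm.sum(),np.nanmin(w[mm],0)[:2],np.nanmax(w[mm],0)[:2]) if mm.any() else 0
```

```text
[ 0.5087 -0.4498  0.397 ] [ 0.0913 -0.443   0.0523]
top 0.02 0.12503065609973188 [ 0.4253 -0.5444  0.0933]
top 0.06 0.12503065609973188 [ 0.4253 -0.5444  0.0933]
top 0.1 0.1261858230343244 [ 0.4226 -0.5436  0.1006]
top 0.2 1.577331611009086 [ 1.2936  0.9171 -0.2318]
scene 0.02 0.12055056030408785 [ 0.4277 -0.5406  0.1021]
scene 0.06 0.12055056030408785 [ 0.4277 -0.5406  0.1021]
scene 0.1 0.12055056030408785 [ 0.4277 -0.5406  0.1021]
scene 0.2 0.26590298956732805 [ 0.2845 -0.5948  0.202 ]
74 [-0.7624  0.4752  1.7614 -0.      0.9051 -2.0539]
0 [-0.7624  0.4752  1.7614  0.      0.9051 -0.7624]
30 [-0.7624  0.4752  1.7614 -0.      0.9051 -1.286 ]
-30 [-0.7624  0.4752  1.7614 -0.      0.9051 -0.2388]
-60 [-0.7624  0.4752  1.7614 -0.      0.9051  0.2848]
top 0.02 4 [ 0.49   -0.4462] [ 0.5184 -0.435 ]
top 0.026 15 [ 0.4893 -0.4568] [ 0.5232 -0.4336]
top 0.032 27 [ 0.4889 -0.4615] [ 0.5246 -0.4331]
top 0.038 18 [ 0.4888 -0.4521] [ 0.5244 -0.4332]
top 0.044 1 [ 0.4981 -0.4394] [ 0.4981 -0.4394]
top 0.05 10 [ 0.49   -0.4521] [ 0.5203 -0.4356]
top 0.056 26 [ 0.4923 -0.4681] [ 0.5242 -0.4335]
top 0.062 119 [ 0.4913 -0.469 ] [ 0.5239 -0.4353]
top 0.068 22 [ 0.4937 -0.4634] [ 0.5233 -0.4356]
scene 0.02 12 [ 0.5102 -0.4677] [ 0.5259 -0.4323]
scene 0.026 19 [ 0.5091 -0.4656] [ 0.5263 -0.4325]
scene 0.032 31 [ 0.4994 -0.4695] [ 0.5259 -0.4316]
scene 0.038 29 [ 0.5034 -0.4664] [ 0.5253 -0.4341]
scene 0.044 6 [ 0.5136 -0.4581] [ 0.5231 -0.4377]
scene 0.05 13 [ 0.5096 -0.4593] [ 0.5251 -0.4344]
scene 0.056 29 [ 0.4993 -0.4671] [ 0.5256 -0.434 ]
scene 0.062 129 [ 0.4903 -0.4673] [ 0.5256 -0.434 ]
scene 0.068 17 [ 0.4947 -0.4635] [ 0.5218 -0.4339]
```

The nearest corner of the box is about 120 mm away towards (-x,-y). I'll set the jaws at -45° so that the gripper's narrow side faces it.

Run:
```python
from look import *
p=(.508,-.4506); o=ori(np.deg2rad(-45))
ctrl.move_ptp(tcp(p,.2),o)
ctrl.move_gripper(1.0)
ctrl.line_to(tcp(p,.028),velocity=.12)
ctrl.move_gripper(0.0,12); print("grip",readout.current_grip_width()*88)
ctrl.line_to(tcp(p,.27),velocity=.2)
print(readout.current_grip_width()*88,readout.current_wrist_force())
q=(.6503,.1618)
ctrl.move_ptp(tcp(q,.27),o)
f=grab("scene","scene5a");f=grab("top","top5a")
ctrl.line_to(tcp(q,.18),velocity=.1)
ctrl.line_to(tcp(q,.164),velocity=.05)
lower(q,.164,o,df=1.0,step=.0005)
print(readout.current_grip_width()*88,readout.current_t())
grab("scene","scene5")
```

```text
grip 37.88826600776976
37.25395792659046 [ 0.5118  0.0071 -0.8952]
set down: z 0.1635 ee [0.6503 0.1618 0.3105] dF 1.6510771297101092
37.920580848433055 44.025
```

View pics/scene5.png

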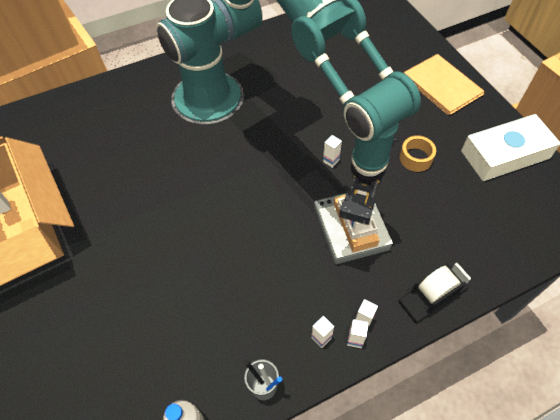

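The creep stopped after a single step, 4.5 mm above the expected height, so that was probably force noise from the motion. I'll go on creeping, judging by settled and averaged force.

Run:
```python
from look import *
q=(.6503,.1618)
def F():
    v=[]
    for _ in range(6): ctrl.pause(.04); v.append(readout.current_wrist_force()[2])
    return np.mean(v),np.std(v)
ctrl.pause(.2); f0=F()[0]; z=.1635; print("f0",f0)
while z>.1565:
    z-=.0005 if z<.1612 else .001
    ctrl.line_to(tcp(q,z),velocity=.02); f=F(); print(round(z,4),round(f[0]-f0,2),round(f[1],2),round(readout.current_ee_pos()[2]-.147,4))
    if f[0]-f0>.7: break
print(readout.current_t())
```

```text
f0 -0.5092063327424913
0.1625 -0.48 0.44 0.1625
0.1615 -0.24 0.59 0.1615
0.1605 -0.7 0.76 0.1605
0.16 -0.53 0.24 0.16
0.1595 -0.76 0.45 0.1595
0.159 0.0 0.5 0.159
0.1585 3.28 0.36 0.1589
48.025
```

Contact came between 0.159 and 0.1585, as expected. Now I release, clear away and check.

Run:
```python
from look import *
q=(.6503,.1618)
ctrl.move_gripper(0.75)
ctrl.pause(.2)
ctrl.line_to(tcp(q,.32),velocity=.12)
ctrl.move_ptp(tcp((.5,-.2),.4),ori(np.deg2rad(-45)))
measure(6,q,.05,.193)
print(readout.current_t())
for k,xy,z,r in(("upright0",(.41,.228),.09,.04),("tape",(.514,.454),.048,.07)):
    for n in("top","scene"):
        f=dict(np.load(f"pics/{n}6.npz")); print(k,n,rect(f,topmask(f,xy,r,z-.008,z+.008),z))
for n in("top","scene"):
    f=dict(np.load(f"pics/{n}6.npz"));u,v=proj(f,np.array([.65,.1616,.1])).astype(int)
    c=f["img"][v-50:v+50,u-60:u+60]
    cv2.imwrite(f"pics/z{n}6.png",cv2.cvtColor(cv2.resize(c,None,fx=5,fy=5),cv2.COLOR_RGB2BGR))
    # each layer
    w=cloud(f)
    for nm,z in(("carton",.131),("tray",.106),("mailer",.082)):
        m=topmask(f,q,.1,z-.006,z+.006,w); c=cv2.findContours(m.astype(np.uint8),0,1)[0]
        print(n,nm,rect(f,m,z))
```

```text
top [0.6492 0.159 ] [35.1 31.9] 0.4 z 0.1939 186
scene [0.6518 0.1598] [36.5 33.4] -26.85 z 0.193 162
51.8833
upright0 top (array([0.4095, 0.2276]), (34.69999694824219, 34.54859924316406), -65.167724609375)
upright0 scene (array([0.4134, 0.2276]), (40.92393493652344, 38.773216247558594), -65.97576332092285)
tape top (array([0.5133, 0.4543]), (95.23222351074219, 94.35211181640625), 45.648719787597656)
tape scene (array([0.5163, 0.4544]), (98.01558685302734, 94.98811340332031), -62.31129264831543)
top carton (array([0.629 , 0.1657]), (42.923377990722656, 40.25755310058594), 79.19890594482422)
top tray (array([0.6491, 0.1615]), (111.46271514892578, 66.85758972167969), -10.506271362304688)
top mailer (array([0.586 , 0.1737]), (68.87519073486328, 23.282073974609375), 80.7872543334961)
scene carton (array([0.6513, 0.1622]), (82.3131103515625, 44.24698257446289), -12.264732360839844)
scene tray (array([0.6509, 0.1622]), (112.25595092773438, 67.93347930908203), -9.459999084472656)
scene mailer (array([0.6506, 0.1617]), (154.22958374023438, 69.3322525024414), -10.027374267578125)
```

View pics/ztop6.png

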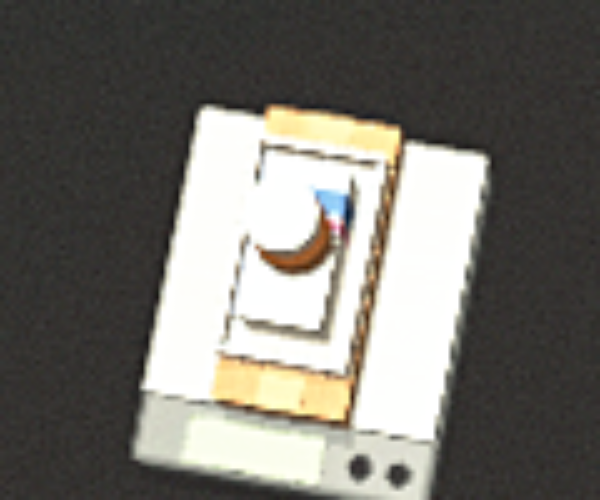

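View pics/zscene6.png

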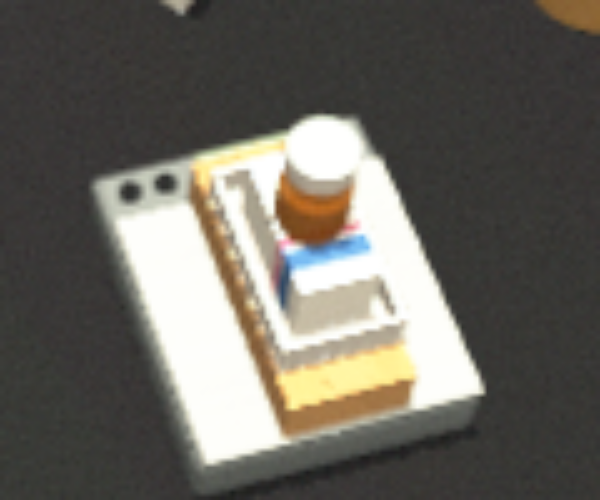

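View pics/scene6.png

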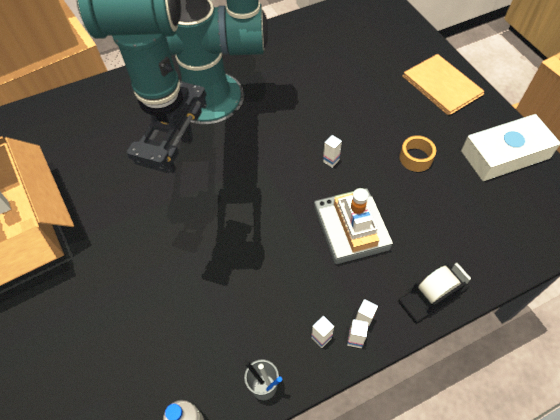

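The jar stands upright on the carton and its top is at 193 mm, as expected. It's about 2.5 mm off the carton's middle, which is fine, and the tape and upright carton haven't moved. Handing in.

```bash
python3 -c "
from bench import order,readout
order.hand_in();print(readout.current_t())"
```

```text
the job is handed in; nothing more can be done
the job is handed in; nothing more can be done
```

The order is stacked on the scale in the order asked: mailer, tray, carton, jar. I handed it in at about 52 s of robot time, with the gripper clear of everything. The hand-in gave no verdict.

- **Stack:** the mailer, tray and carton are centred on each other and on the pan to about 2 mm, and their long sides agree within 1–2°. Their top heights came out right, at 82, 106 and 131 mm.
- **Jar:** it stands upright with its top at 193 mm, about 2.5 mm off the carton's middle. It was set down with about 3 N.
- **Bystanders:** the tape roll and `upright0` still measure within 1 mm of where they started.
- **Checks that disagreed:**
  - The two cameras differ by 2–3 mm in x throughout, so I mostly averaged them.
  - The jar's first touch reading was a false trigger from force noise, about 4.5 mm too high. I repeated the approach with averaged force before releasing.
  - In the final top view the jar hid part of the carton, and the mailer's outline was split. Those two fits were unusable there, so for them I relied on the other camera and the pictures taken before the jar went on.

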